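# Set the stock tags on the pill tray

### The job

The hinged tags on the pill tray are out of date: with a fingertip, push over those that are wrong, so that only the bins whose carrier holds all four vials show the ring face of their tag (leaning away from the robot, towards its bin) and every other bin shows the bar face (leaning towards the robot). Each tag belongs to the bin straight behind it. Pick nothing up, and leave the vials, their carriers and everything else lying on the cart where they are.

Things in the scene. Friction and masses are not known exactly. Their poses are not given: they have to be found in the camera images.
- tray: Purple pill tray, clamped to the cart; base plate 240 x 400 x 6 mm, origin at the centre of its underside. x points away from the robot (yaw within 0.25 rad), y along the bins. Five bins, 68 mm square inside, centred at x = +58, y = -148, -74, 0, 74, 148 mm; wall tops 35 mm above the cart. One tag on a thin steel stand faces each bin at x = -52 mm, same y.
- tag_a (a joint): Angle (rad) of tag a: 0 upright; +0.6 at a rigid stop, leaning away from the robot to its bin, ring face on top (full); -0.6 at a rigid stop, leaning to the robot, bar face on top (not full). Free hinge: once past upright it falls to the stop. White plate, 36 mm wide, 4 thick, 4 to 60 mm from the hinge axis, 30 g; black ring on one face, black bar on the other.
- hinge_a (a point): Middle of the hinge axis of tag a, 75 mm above the cart top; the axis runs along the tray's y. Below it is a 14 mm wide steel post. All five tags are alike; which one stands at which bin varies.
- tag_b (a joint): Angle (rad) of tag b: 0 upright; +0.6 at a rigid stop, leaning away from the robot to its bin, ring face on top (full); -0.6 at a rigid stop, leaning to the robot, bar face on top (not full). Free hinge: once past upright it falls to the stop. White plate, 36 mm wide, 4 thick, 4 to 60 mm from the hinge axis, 30 g; black ring on one face, black bar on the other.
- hinge_b (a point): Middle of the hinge axis of tag b, 75 mm above the cart top; the axis runs along the tray's y. Below it is a 14 mm wide steel post. All five tags are alike; which one stands at which bin varies.
- tag_c (a joint): Angle (rad) of tag c: 0 upright; +0.6 at a rigid stop, leaning away from the robot to its bin, ring face on top (full); -0.6 at a rigid stop, leaning to the robot, bar face on top (not full). Free hinge: once past upright it falls to the stop. White plate, 36 mm wide, 4 thick, 4 to 60 mm from the hinge axis, 30 g; black ring on one face, black bar on the other.
- hinge_c (a point): Middle of the hinge axis of tag c, 75 mm above the cart top; the axis runs along the tray's y. Below it is a 14 mm wide steel post. All five tags are alike; which one stands at which bin varies.
- tag_d (a joint): Angle (rad) of tag d: 0 upright; +0.6 at a rigid stop, leaning away from the robot to its bin, ring face on top (full); -0.6 at a rigid stop, leaning to the robot, bar face on top (not full). Free hinge: once past upright it falls to the stop. White plate, 36 mm wide, 4 thick, 4 to 60 mm from the hinge axis, 30 g; black ring on one face, black bar on the other.
- hinge_d (a point): Middle of the hinge axis of tag d, 75 mm above the cart top; the axis runs along the tray's y. Below it is a 14 mm wide steel post. All five tags are alike; which one stands at which bin varies.
- tag_e (a joint): Angle (rad) of tag e: 0 upright; +0.6 at a rigid stop, leaning away from the robot to its bin, ring face on top (full); -0.6 at a rigid stop, leaning to the robot, bar face on top (not full). Free hinge: once past upright it falls to the stop. White plate, 36 mm wide, 4 thick, 4 to 60 mm from the hinge axis, 30 g; black ring on one face, black bar on the other.
- hinge_e (a point): Middle of the hinge axis of tag e, 75 mm above the cart top; the axis runs along the tray's y. Below it is a 14 mm wide steel post. All five tags are alike; which one stands at which bin varies.
- full_a: Grey vial carrier lying loose in a bin (which one varies), full: four vials in it. Plate 60 x 60 x 8 mm with four places 30 mm apart; amber vials 25 mm across with white caps are fixed in it, tops 50 mm above its underside; empty places are dark discs. Origin at the centre of its underside, 6 mm above the cart. To be left alone.
- full_b: Grey vial carrier lying loose in a bin (which one varies), full: four vials in it. Plate 60 x 60 x 8 mm with four places 30 mm apart; amber vials 25 mm across with white caps are fixed in it, tops 50 mm above its underside; empty places are dark discs. Origin at the centre of its underside, 6 mm above the cart. To be left alone.
- part_two: Grey vial carrier lying loose in a bin (which one varies), not full: two vials, on a diagonal. Plate 60 x 60 x 8 mm with four places 30 mm apart; amber vials 25 mm across with white caps are fixed in it, tops 50 mm above its underside; empty places are dark discs. Origin at the centre of its underside, 6 mm above the cart. To be left alone.
- part_one: Grey vial carrier lying loose in a bin (which one varies), not full: one vial. Plate 60 x 60 x 8 mm with four places 30 mm apart; amber vials 25 mm across with white caps are fixed in it, tops 50 mm above its underside; empty places are dark discs. Origin at the centre of its underside, 6 mm above the cart. To be left alone.
- part_none: Grey vial carrier lying loose in a bin (which one varies), not full: no vials. Plate 60 x 60 x 8 mm with four places 30 mm apart; amber vials 25 mm across with white caps are fixed in it, tops 50 mm above its underside; empty places are dark discs. Origin at the centre of its underside, 6 mm above the cart. To be left alone.
- vial: Single capped amber vial, 25 mm across, 46 mm tall, standing loose on the tray's base plate on the robot's side of the tags. Origin at the centre of its underside. Bystander, to be left alone.
- tweezers: Steel tweezers with rubber tip, 8 x 121 x 10 mm, lying along its y on the tray's base plate on the robot's side of the tags. Origin at the centre of its underside. Bystander, to be left alone.
- comb: Black plastic comb, 33 x 160 x 6 mm, lying along its y on the cart. Origin at the centre of its underside. Bystander, to be left alone.
- jar: Lidded white ceramic jar, 78 mm across, 101 mm tall with its knob, standing on the cart. Origin at the centre of its underside. Bystander, to be left alone.
- cup: Steel medicine cup, 44 mm across, 38 mm tall. Origin at the centre of its underside. Bystander, to be left alone.
- tape: Roll of grey tape, 64 mm across, 25 mm tall. Origin at the centre of its underside. Bystander, to be left alone.
- penlight: Aluminium penlight, 14 x 110 x 17 mm, lying along its y on the tray's base plate on the robot's side of the tags. Origin at the centre of its underside. Bystander, to be left alone.

How it is judged:
At the end, for the whole second after the job is handed in: The tag in front of each of the two full bins leans away from the robot (joint above 0.5 rad) and the three others lean towards it (joint below -0.5 rad), all at rest there through the last second ((((horizontal distance between hinge_a and full_a below 0.119 m or horizontal distance between hinge_a and full_b below 0.119 m) and value of joint tag_a above 0.5 rad) or (not (horizontal distance between hinge_a and full_a below 0.119 m or horizontal distance between hinge_a and full_b below 0.119 m) and value of joint tag_a below -0.5 rad)) and (((horizontal distance between hinge_b and full_a below 0.119 m or horizontal distance between hinge_b and full_b below 0.119 m) and value of joint tag_b above 0.5 rad) or (not (horizontal distance between hinge_b and full_a below 0.119 m or horizontal distance between hinge_b and full_b below 0.119 m) and value of joint tag_b below -0.5 rad)) and (((horizontal distance between hinge_c and full_a below 0.119 m or horizontal distance between hinge_c and full_b below 0.119 m) and value of joint tag_c above 0.5 rad) or (not (horizontal distance between hinge_c and full_a below 0.119 m or horizontal distance between hinge_c and full_b below 0.119 m) and value of joint tag_c below -0.5 rad)) and (((horizontal distance between hinge_d and full_a below 0.119 m or horizontal distance between hinge_d and full_b below 0.119 m) and value of joint tag_d above 0.5 rad) or (not (horizontal distance between hinge_d and full_a below 0.119 m or horizontal distance between hinge_d and full_b below 0.119 m) and value of joint tag_d below -0.5 rad)) and (((horizontal distance between hinge_e and full_a below 0.119 m or horizontal distance between hinge_e and full_b below 0.119 m) and value of joint tag_e above 0.5 rad) or (not (horizontal distance between hinge_e and full_a below 0.119 m or horizontal distance between hinge_e and full_b below 0.119 m) and value of joint tag_e below -0.5 rad))); the robot touches nothing.
It fails at once if a vial carrier is lifted or shifted by more than 10 mm (distance of any of full_a, full_b, part_two, part_one, part_none from where it was at the start of the episode above 0.01 m).
It fails at once if a bystander is picked up, knocked over or shifted by more than 20 mm (distance of any of vial, tweezers, comb, jar, cup, tape, penlight from where it was at the start of the episode above 0.02 m or angle between any of vial, tweezers, comb, jar, cup, tape, penlight's own z axis and vertical above 0.5 rad).
It also fails if it takes over 48 s, if anything falls off the work surface, if the arm or the gripper's body presses on something with over 40 N, if the wrist force passes 120 N, or if a joint passes its speed limit or range.

### The arm

A 7-joint arm with a two-finger parallel gripper is mounted at the origin on the work surface. World frame = base frame: x ahead of the robot, y to its left, z up, the work surface at z = 0. Lengths are in m, angles in rad, forces in N, time in s.
With the tool pointing down it reaches from about 0.4 to 0.85 m from the base axis. Payload 10.4 kg.
Tool frame: the origin (TCP) lies where the fingers leave the gripper's body, on its centre line; the fingertips stand 70 mm ahead of it and the grasp point (between the pads) lies 51 mm ahead of it (r.tip_extent is the distance from the TCP to the fingertips, in m); z points along the fingers, y is the direction in which the jaws open and shut (so a half turn about z gives the same grasp; the last joint's range is limited). The gripper opens to 87 mm and grips with 3 to 60 N. Pads are 19 mm wide; open, the fingers measure 117 mm over their backs; the gripper's body (75 mm by 190 mm) begins 51 mm behind the grasp point.
Start: joints at [1.132, 0.332, -0.065, 1.46, 0.022, 1.35, -0.088], TCP at [0.252, -0.572, 0.292] pointing down, gripper open.
Joint ranges: [-2.6, 2.6], [-0.5, 2.12], [-1.47, 1.34], [0.16, 2.42], [-1.27, 4.41], [0.06, 2.06], [-2.6, 2.6]. Speed limits (rad/s): [2.22, 2.22, 2.79, 2.79, 3.14, 3.14, 3.14].

### API

Orientations are given as a unit quaternion [x, y, z, w].
In Python, from plant import r, capture gives the robot as it stands. The module is installed in compiled form; this text tells all that it offers.
- The arm moves only by the tool step_arm, never from a script. Its argument "increments" is a list of rows, each a list of 6 numbers: the shift along the tool's x, y, z in mm, then the turn, a rotation vector about the tool's x, y, z in rad. A call has 1 to 20 rows; each row shifts and turns the commanded pose from where the row before left it, along the tool's axes as they then stand; what a row does not reach is not made up. A row lasts 1/12 s, in which the tool goes at most 41.7 mm and 7.16 degrees, less where a joint would pass 70% of its speed; a pose out of reach is approached as far as the arm can. A call is refused whole if a number of a shift passes 41.7 or a number of a turn 0.125, either way. A call with a gripper value outside its range is refused whole. "fingers" is the finger opening in mm, from 0 to 87, set as the call begins (left out, the last holds). The fingers move at their own pace and stop on an object; "newtons" is the grip in N (left out, the last holds). Time passes only in rows, so rows that do not move let the fingers close. It gives the time, the measured TCP pose, the force and the opening at its end, in the units of the state.
- r.state(): the state, without advancing time (a new reading comes with each control period).
- capture(name): name is "side" or "top" or "wrist"; returns a dict with "color" (420x560x3 uint8, red, green, blue), "range_z" (420x560 float32, m along the optical axis (not along the pixel's ray), 0 where there is no reading), "vfov" (degrees; the focal length in pixels is half the picture's height over the tangent of half this angle, whatever the lens; pixels are square), "cx", "cy" (the principal point, pixels), "k1" (the pictures are not rectified: a ray, as slopes to the right and down, at radius r is drawn at 1 + k1 r^2 times it, then the intrinsics apply), "pose" (4x4, takes a point from camera to world coordinates); the wrist camera has in their place "mount" (4x4, takes a point from camera to tool coordinates, whose origin is the TCP and whose axes are the flange's). Camera axes: x right, y up, looking along -z (the intrinsics and any distortion apply to the point x, -y, -z); pixel columns grow to the right and rows downward; lengths in m; the calibration is good to about 2 mm. A picture is of the moment at which its call begins: read the wrist's pose just before it.
- r.finish_job(): hands the job in, once; it reports no verdict.
The state is a dict: "clock": time; "joint_pos": joint angles; "dq": joint speeds; "joint_efforts": joint torques, N m; "eef_pos": TCP position; "eef_rot": TCP orientation; "wrist_force": force on the tool from outside, world axes, zero at the start; "ft_torque": the same for the moment, N m; "finger_gap": finger opening in m.
Only numpy, scipy, OpenCV 4.12 (cv2) and the standard library are available. Lean on these libraries where they do the work, as an engineer would, in place of code of your own. Each camera call takes 0.05 s, during which the arm holds its last target. There are 200 camera calls.

## Working session

There is one attempt and no reset: what is moved stays moved. The work goes in short steps, Python scripts to look and compute and a tool call to move; the robot and the scene stay as the last step left them, time stands still between calls to the robot, and variables do not carry over. Pictures are saved under pics/ and viewed, about 8 in all and at most 12, crops included, and the job is handed in when it is done.

Besides the shell and the picture viewer there is one more tool, called after "Emit:" as name([rows], argument=value, ...), one row to a line, values as JSON. step_arm: Moves the arm, as the interface text tells. Its arguments: {"type":"object","properties":{"increments":{"type":"array","items":{"type":"array","items":{"type":"number"}}},"fingers":{"type":"number"},"newtons":{"type":"number"}},"required":["increments"]}

```bash
mkdir -p pics; cat > h.py <<'E'
import numpy as np, cv2
from plant import r, capture
def save(n,fn):
    c=capture(n); cv2.imwrite(fn,c["color"][:,:,::-1]); np.save(fn[:-4]+".npy",c,allow_pickle=True); return c
def K(c):
    f=210/np.tan(np.radians(c["vfov"]/2)); return f
def ray(c,u,v,pose=None):
    f=K(c); d=np.array([(u-c["cx"])/f,(v-c["cy"])/f]); x=d.copy()
    for _ in range(20): x=d/(1+c["k1"]*(x@x))
    return np.array([x[0],-x[1],-1.])
def pt(c,u,v):  # by depth
    p=c["pose"]; return (p@np.r_[ray(c,u,v)*c["range_z"][int(v),int(u)],1])[:3]
def onplane(c,u,v,z):
    p=c["pose"]; d=p[:3,:3]@ray(c,u,v); o=p[:3,3]; return o+d*(z-o[2])/d[2]
E
python3 - <<'E'
from h import *
for n in("top","side"):
    c=save(n,f"pics/{n}1.png"); print(n,c["vfov"],c["cx"],c["cy"],c["k1"],c["pose"].round(3).tolist())
s=r.state();print(s)
E
```

```text
top 57.5679355764649 277.5488319597104 204.92528328665 0.024892736911419022 [[-0.008, 0.996, -0.094, 0.47], [-0.999, -0.005, 0.04, 0.007], [0.04, 0.094, 0.995, 0.912], [0.0, 0.0, 0.0, 1.0]]
side 54.888760638466856 276.813423348851 209.50543697677546 0.04076620683623899 [[-0.921, 0.276, -0.275, 0.31], [-0.39, -0.619, 0.682, 0.622], [0.018, 0.735, 0.677, 0.704], [0.0, 0.0, 0.0, 1.0]]
{'clock': 0.1, 'joint_pos': array([ 1.13240983,  0.33277829, -0.06467854,  1.46083181,  0.02160532,
        1.34987537, -0.08849608]), 'dq': array([ 6.38667409e-04, -2.57515909e-03, -7.61584089e-05, -5.70510565e-04,
       -1.61847711e-04, -6.85355757e-04, -4.42462802e-04]), 'joint_efforts': array([ 1.70398471e-03, -6.24544859e+01,  2.49028491e-02, -3.90720928e+01,
       -6.14040834e-02,  3.64618725e-02,  5.25982637e-05]), 'eef_pos': array([ 0.25233436, -0.57153274,  0.29156455]), 'eef_rot': array([ 9.78467384e-01,  2.06400630e-01, -1.55197489e-04, -5.78259868e-04]), 'wrist_force': array([-0.63332823,  0.38679574,  0.75646097]), 'ft_torque': array([ 0.02711009,  0.00395366, -0.01081587]), 'finger_gap': 0.08688723722007939}
```

View pics/top1.png

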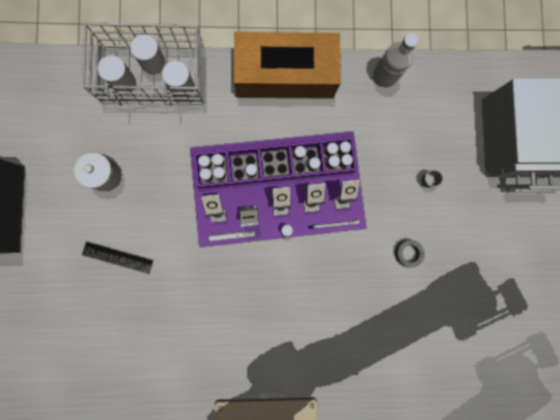

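View pics/side1.png

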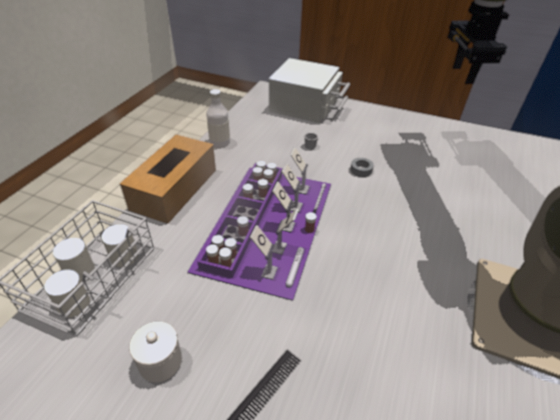

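The top view shows the bins, left to right (+y to -y), as full, one vial, empty, two vials and full. The tags read ring, bar, ring, ring, ring. So the middle tag, near (282,198), and the fourth, near (316,193), look wrong. I'll zoom in to confirm and locate them.

```bash
python3 - <<'E'
from h import *
c=np.load("pics/top1.npy",allow_pickle=True).item(); im=c["color"]
cv2.imwrite("pics/zoom1.png",cv2.resize(im[125:250,185:370,::-1],None,fx=4.3,fy=4.3,interpolation=cv2.INTER_CUBIC))
h=cv2.cvtColor(im,cv2.COLOR_RGB2HSV)
m=cv2.inRange(h,(125,90,40),(155,255,255)); m=cv2.morphologyEx(m,cv2.MORPH_CLOSE,np.ones((25,25)))
k=max(cv2.findContours(m,0,2)[0],key=cv2.contourArea)
b=cv2.boxPoints(cv2.minAreaRect(k)); print(b.round(1))
# robot-side edge at z=.006 ; compute plane pts
P=np.array([onplane(c,u,v,.006) for u,v in b]); print(P.round(4))
# full cloud: points with z .085-.14 = tags
H=im.shape[:2]; pts=[]
for v in range(165,240):
  for u in range(190,370):
    if c["range_z"][v,u]>0:
      p=pt(c,u,v)
      if .082<p[2]<.145: pts.append((u,v,*p))
pts=np.array(pts); _,lab=cv2.kmeans(pts[:,:2].astype(np.float32),5,None,(3,50,.1),5,cv2.KMEANS_PP_CENTERS)
for i in range(5):
  q=pts[lab[:,0]==i]; hi=q[q[:,4]>.115]; lo=q[q[:,4]<.095]
  print(len(q),q.mean(0).round(3),"hi",hi[:,2:].mean(0).round(3),"lo",lo[:,2:].mean(0).round(3),q[:,4].max().round(3))
s=r.state()
from scipy.spatial.transform import Rotation as R
print(R.from_quat(s["eef_rot"]).as_matrix().round(3))
E
```

```text
[[189.4 147.9]
 [355.5 131.1]
 [365.3 229.3]
 [199.3 246. ]]
[[ 0.6935  0.1798  0.006 ]
 [ 0.7356 -0.2215  0.006 ]
 [ 0.4963 -0.2388  0.006 ]
 [ 0.4601  0.154   0.006 ]]Traceback (most recent call last):
  File "<stdin>", line 17, in <module>
ValueError: too many values to unpack (expected 2)
```

View pics/zoom1.png

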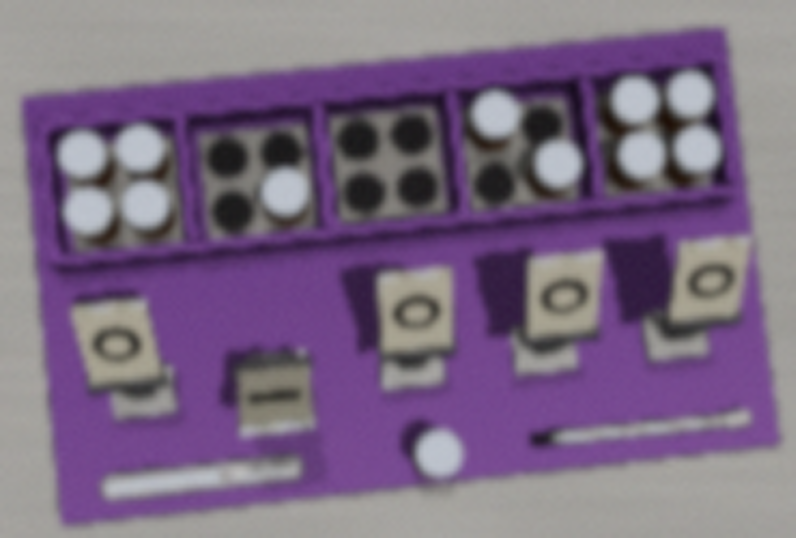

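The zoom confirms it: only the middle tag and the fourth (-y side) have to be pushed over towards the robot. Next I fix the tag positions.

```bash
python3 - <<'E'
from h import *
from scipy.spatial.transform import Rotation as R
c=np.load("pics/top1.npy",allow_pickle=True).item()
pts=[]
for v in range(165,240):
  for u in range(190,370):
    if c["range_z"][v,u]>0:
      p=pt(c,u,v)
      if .088<p[2]<.145: pts.append((u,v,*p))
pts=np.array(pts); lab=cv2.kmeans(pts[:,:2].astype(np.float32),5,None,(3,50,.1),5,cv2.KMEANS_PP_CENTERS)[1]
C=[]
for i in range(5):
  q=pts[lab[:,0]==i]; hi=q[q[:,4]>.112]; 
  print(len(q),q.mean(0).round(3),"hi",hi[:,2:].mean(0).round(3),q[:,4].max().round(3))
P=np.array([[ 0.6935,0.1798],[ 0.7356,-0.2215],[ 0.4963,-0.2388],[ 0.4601,0.154]]); o=P.mean(0)
L=np.array([[.12,.2],[.12,-.2],[-.12,-.2],[-.12,.2]]); U,_,Vt=np.linalg.svd(L.T@(P-o)); Rm=(U@Vt).T
print(o,Rm)
for y in(148,74,0,-74,-148): print(y,(o+Rm@[-.052,y/1000]).round(4))
s=r.state(); M=R.from_quat(s["eef_rot"]).as_matrix(); print(M.round(3))
E
```

```text
258 [ 3.15578e+02  1.91016e+02  5.75000e-01 -1.07000e-01  1.09000e-01] hi [ 0.583 -0.106  0.119] 0.127
259 [2.11390e+02 2.01981e+02 5.53000e-01 1.13000e-01 1.09000e-01] hi [0.56  0.114 0.119] 0.129
253 [ 3.49553e+02  1.87332e+02  5.83000e-01 -1.80000e-01  1.09000e-01] hi [ 0.591 -0.179  0.119] 0.128
213 [2.48474e+02 2.18258e+02 5.18000e-01 3.60000e-02 1.09000e-01] hi [0.51  0.035 0.12 ] 0.126
254 [ 2.81031e+02  1.94571e+02  5.68000e-01 -3.30000e-02  1.09000e-01] hi [ 0.575 -0.032  0.119] 0.126
[ 0.596375 -0.031625] [[ 0.995362   -0.09620022]
 [ 0.09620022  0.995362  ]]
148 [0.5304 0.1107]
74 [0.5375 0.037 ]
0 [ 0.5446 -0.0366]
-74 [ 0.5517 -0.1103]
-148 [ 0.5589 -0.1839]
[[ 0.915  0.404 -0.001]
 [ 0.404 -0.915  0.001]
 [-0.    -0.001 -1.   ]]
```

Emit:
step_arm([
  [0,0,0,0,0,0.107],
  [0,0,0,0,0,0.107],
  [0,0,0,0,0,0.107],
  [23.8,-29.8,0,0,0,0],
  [23.8,-29.8,0,0,0,0],
  [23.8,-29.8,0,0,0,0],
  [23.8,-29.8,0,0,0,0],
  [23.8,-29.8,0,0,0,0],
  [23.8,-29.8,0,0,0,0],
  [23.8,-29.8,0,0,0,0],
  [23.8,-29.8,0,0,0,0],
  [23.8,-29.8,0,0,0,0],
  [23.8,-29.8,0,0,0,0],
  [23.8,-29.8,0,0,0,0],
  [23.8,-29.8,0,0,0,0],
  [23.8,-29.8,0,0,0,0],
  [23.8,-29.8,0,0,0,0],
  [23.8,-29.8,0,0,0,0],
  [23.8,-29.8,0,0,0,0],
  [0,0,0,0,0,0],
], fingers=0)

```text
clock: 1.77
eef_pos: [0.5886, -0.0525, 0.2917]
eef_rot: [0.999, 0.052, 0.0, -0.002]
wrist_force: [-0.0, 1.3, -0.3]
finger_gap: 0.0005
```

Emit:
step_arm([
  [20,-21,0,0,0,0],
  [0,0,30,0,0,0],
  [0,0,30,0,0,0],
  [0,0,20,0,0,0],
  [0,0,0,0,0,0],
  [0,0,0,0,0,0],
])

```text
clock: 2.27
eef_pos: [0.6038, -0.0383, 0.2116]
eef_rot: [0.999, 0.047, -0.001, -0.0]
wrist_force: [1.2, 0.1, 1.3]
finger_gap: 0.0007
```

```bash
python3 - <<'E'
from h import *
a=save("side","pics/side2.png")["color"]; b=save("wrist","pics/wrist2.png")["color"]
a=cv2.resize(a[130:300,170:370],(494,420),interpolation=2); b=cv2.resize(b,None,fx=.54,fy=1)
b=cv2.resize(b,(300,225)); b=np.vstack([b,np.zeros((195,300,3),np.uint8)])
cv2.imwrite("pics/v2.png",np.hstack([a,b])[:,:,::-1])
E
```

```text
(no output)
```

View pics/v2.png

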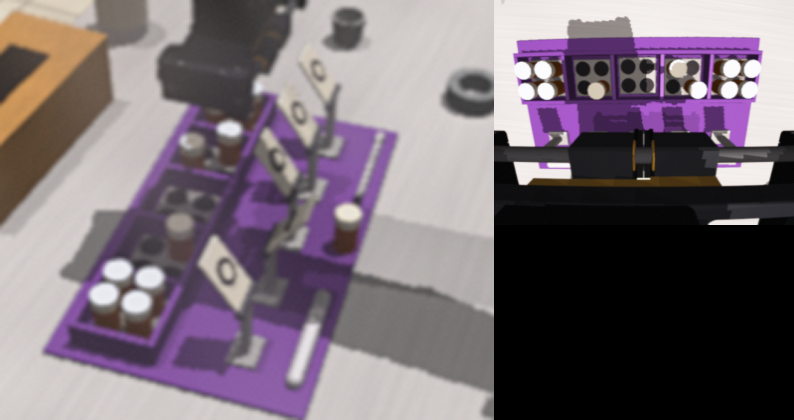

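The side crop shows the gripper over the bin side of the middle tag, with its lowest visible part near crop (205,105). I'll check where the fingertips should project, because the fingers aren't obvious here.

```bash
python3 - <<'E'
from h import *
def proj(c,p):
    q=np.linalg.inv(c["pose"])@np.r_[p,1]; x=np.array([q[0],-q[1]])/-q[2]; x=x*(1+c["k1"]*(x@x)); return x*K(c)+[c["cx"],c["cy"]]
c=np.load("pics/side2.npy",allow_pickle=True).item()
for p in([.604,-.038,.142],[.604,-.038,.212],[.545,-.036,.075],[.579,-.034,.124]):
    x=proj(c,p); print(p,x.round(1),((x-[170,130])*2.47).round())
print(r.tip_extent)
P=[]
for v in range(100,240):
  for u in range(200,330):
    if c["range_z"][v,u]>0:
      q=pt(c,u,v)
      if q[2]>.135: P.append(q)
P=np.array(P)
for z in np.arange(.135,.26,.01):
  q=P[(P[:,2]>=z)&(P[:,2]<z+.01)]
  if len(q): print(z.round(3),len(q),q.min(0).round(3)[:2],q.max(0).round(3)[:2])
E
```

```text
[0.604, -0.038, 0.142] [266.1 175.5] [237. 112.]
[0.604, -0.038, 0.212] [266.1 149.5] [237.  48.]
[0.545, -0.036, 0.075] [289.  205.2] [294. 186.]
[0.579, -0.034, 0.124] [275.5 185.6] [261. 137.]
0.0697
0.135 39 [ 0.593 -0.303] [ 0.885 -0.028]
0.145 28 [ 0.593 -0.292] [ 0.888 -0.027]
0.155 6 [ 0.593 -0.05 ] [ 0.596 -0.044]
0.165 3 [ 0.594 -0.047] [ 0.594 -0.047]
0.205 63 [ 0.56  -0.124] [0.633 0.052]
0.215 216 [ 0.559 -0.122] [0.633 0.053]
0.225 310 [ 0.559 -0.128] [0.639 0.057]
0.235 234 [ 0.559 -0.136] [0.636 0.06 ]
0.245 787 [ 0.559 -0.133] [0.634 0.061]
0.255 184 [ 0.561 -0.128] [0.625 0.054]
```

The geometry agrees: the finger front face is at x≈0.593, 10 mm ahead of the TCP and clear of the tag top at about 0.58. I lower and push the middle tag towards the robot.

Emit:
step_arm([
  [0,0,18,0,0,0],
  [0,0,18,0,0,0],
  [0,0,0,0,0,0],
  [-10,0,0,0,0,0],
  [-10,0,0,0,0,0],
  [-10,0,0,0,0,0],
  [-10,0,0,0,0,0],
  [-10,0,0,0,0,0],
  [-10,0,0,0,0,0],
  [-3,0,0,0,0,0],
  [0,0,0,0,0,0],
  [0,0,0,0,0,0],
])

```text
clock: 3.37
eef_pos: [0.5425, -0.0443, 0.1775]
eef_rot: [0.999, 0.047, 0.001, 0.0]
wrist_force: [0.6, 0.1, -0.1]
finger_gap: 0.0005
```

Emit:
step_arm([
  [0,0,-30,0,0,0],
  [0,0,-30,0,0,0],
  [0,0,-5,0,0,0],
  [22,22,0,0,0,0],
  [22,22,0,0,0,0],
  [21,21,0,0,0,0],
  [0,0,0,0,0,0],
  [0,0,0,0,0,0],
])

```text
clock: 4.03
eef_pos: [0.6134, -0.1038, 0.2406]
eef_rot: [0.999, 0.047, -0.0, -0.0]
wrist_force: [-0.7, 0.2, -0.3]
finger_gap: 0.0002
```

```bash
python3 - <<'E'
from h import *
a=save("side","pics/side3.png")["color"]
cv2.imwrite("pics/v3.png",cv2.resize(a[110:300,170:370],None,fx=2.5,fy=2.5,interpolation=2)[:,:,::-1])
E
```

```text
(no output)
```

View pics/v3.png

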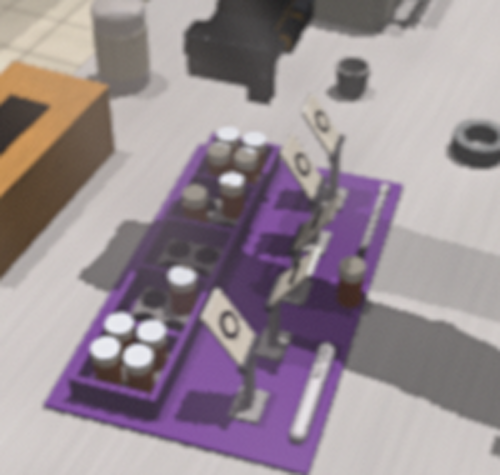

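The middle tag, at crop (315,260), now leans towards the robot. The fingertip at (260,95) is beyond and behind the fourth tag at (302,165). I repeat the push there.

Emit:
step_arm([
  [0,0,25,0,0,0],
  [0,0,25,0,0,0],
  [0,0,13,0,0,0],
  [0,0,0,0,0,0],
  [-10,0,0,0,0,0],
  [-10,0,0,0,0,0],
  [-10,0,0,0,0,0],
  [-10,0,0,0,0,0],
  [-10,0,0,0,0,0],
  [-10,0,0,0,0,0],
  [-10,0,0,0,0,0],
  [-3,0,0,0,0,0],
  [0,0,0,0,0,0],
  [0,0,0,0,0,0],
  [0,0,-30,0,0,0],
  [0,0,-30,0,0,0],
  [0,0,-35,0,0,0],
  [0,0,-35,0,0,0],
])

```text
clock: 5.58
eef_pos: [0.5394, -0.1092, 0.3106]
eef_rot: [0.999, 0.048, 0.0, 0.0]
wrist_force: [1.4, -0.3, -0.6]
finger_gap: 0.0003
```

Emit:
step_arm([
  [-15,35,0,0,0,0],
  [-15,35,0,0,0,0],
  [-15,35,0,0,0,0],
  [-15,35,0,0,0,0],
  [-15,35,0,0,0,0],
  [-15,35,0,0,0,0],
  [-15,35,0,0,0,0],
  [-15,35,0,0,0,0],
  [-15,35,0,0,0,0],
  [0,0,0,0,0,0],
  [0,0,0,0,0,0],
])

```text
clock: 6.5
eef_pos: [0.4337, -0.4382, 0.3087]
eef_rot: [0.999, 0.045, -0.0, 0.0]
wrist_force: [0.7, 0.6, -0.1]
finger_gap: 0.0004
```

```bash
python3 - <<'E'
from h import *
c=save("top","pics/top4.png"); a=c["color"]
cv2.imwrite("pics/v4.png",cv2.resize(a[125:250,185:370],None,fx=4.3,fy=4.3,interpolation=2)[:,:,::-1])
a0=np.load("pics/top1.npy",allow_pickle=True).item()["color"]
d=cv2.absdiff(a,a0).max(2)>60
for n,(u,v,w,h) in dict(bins=(190,132,170,55),tape=(390,235,40,35),cup=(412,165,35,30),comb=(75,235,85,45),jar=(65,145,60,55),pen=(205,230,55,14),vial=(278,222,18,18),twz=(308,220,55,12)).items(): print(n,d[v:v+h,u:u+w].sum())
E
```

```text
bins 77
tape 376
cup 1
comb 0
jar 0
pen 0
vial 0
twz 0
```

View pics/v4.png

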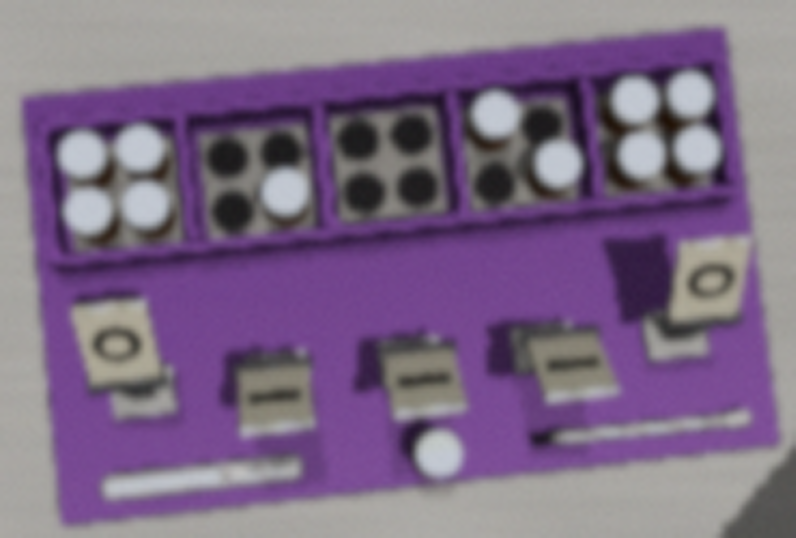

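The tags now read ring, bar, bar, bar, ring, which matches the bins. The carriers and bystanders look unmoved. The differences in the tape region are probably the arm or its shadow, since it never went near the tape. I'm handing in.

```bash
python3 -c "
from plant import r
print(r.state()['wrist_force']); print(r.finish_job())"
```

```text
[0.19739523 0.50118755 0.04913336]
the job is handed in; nothing more can be done
None
```

I pushed two wrong tags over towards the robot with the closed fingertips: the middle one (empty carrier) and the one in front of the two-vial carrier. The other three were already right. I handed the job in at about 6.5 s of the 48 s allowed.

- **Tags:** the last top view shows ring, bar, bar, bar, ring from left to right, with rings only in front of the two full bins.
- **Bystanders:** comparing the top view before and after showed no change at the jar, comb, penlight, vial or tweezers, and one pixel at the cup.
- **Tape:** this check disagreed, with 376 changed pixels around the roll. I put that down to the retracted arm or its shadow, since the arm never went near the tape, but I did not check it separately.
- **Carriers:** the bin area showed 77 changed pixels, which I take to be the tops of the pushed tags leaving that area. The carriers look the same in both zoomed top views.
- **Forces:** wrist force readings at the end of each move were about 2 N or less, and the gripper was clear of everything when I handed in.

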